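# Ring for the packer and point out the broken brittle slab

### The arm

A 6-joint arm with a two-finger parallel gripper is mounted at the origin on the work surface. World frame = base frame: x ahead of the robot, y to its left, z up, the work surface at z = 0. Lengths are in mm, angles in degrees, forces in N, time in s.
With the tool pointing down it reaches from about 375 to 900 mm from the base axis. Payload 3.1 kg.
Tool frame: the origin (TCP) lies midway between the tips of the shut fingers; the grasp point (between the pads) lies 19 mm behind it (bot.pinch_z is the z of the grasp point in the tool frame, in mm); z points along the fingers, y is the line along which they close (so a half turn about z gives the same grasp; the last joint's range is limited). The gripper opens to 87 mm and grips with 3 to 60 N. Pads are 19 mm wide; open, the fingers measure 117 mm over their backs; the gripper's body (75 mm by 190 mm) begins 51 mm behind the grasp point.
Start: joints at [55.892, 30.224, 82.088, -0, 67.689, -10.227], TCP at [252.981, 571.487, 222.548] pointing down, gripper open.
Joint ranges: [-176.69, 176.69], [-43.24, 126.21], [12.49, 139.97], [-82, 262], [0, 151.66], [-163.58, 163.58]. Speed limits (degrees/s): [159.86, 159.86, 180, 180, 180, 180].

### API

Orientations are given as a 3x3 rotation matrix whose columns are the frame's x, y, z axes.
In Python, from station import bot gives the robot as it stands. The module is installed in compiled form; this text tells all that it offers.
- The arm moves only by the tool apply_moves, never from a script. Its argument "targets" is a list of rows, each an object with "gripper": the opening, from 0 (shut) to 1 (fully open); "linear": the shift along the tool's x, y, z in mm, a list of three; "turn": the turn about the tool's z in degrees. In form: [{"gripper": gripper, "linear": [tx, ty, tz], "turn": turn}, ...]. A call has 1 to 12 rows; each row is the pose to reach, as a shift and turn from the pose commanded when the call began, along the tool's axes at that moment; what a row does not reach only later rows make up. A row lasts 1/8 s, in which the tool goes at most 62.5 mm and 10.7 degrees, less where a joint would pass 70% of its speed; a pose out of reach is approached as far as the arm can. A call with a gripper value outside its range is refused whole. The fingers move at their own pace and stop on an object; "newtons" is the grip in N (left out, the last holds). Time passes only in rows, so rows that repeat a pose let the fingers close. It gives the time, the measured TCP pose, the force, the opening and the grip force at its end, in the units of the state.
- bot.sense(): the state, without advancing time (a new reading comes with each control period).
- bot.read_camera(name): name is "side" or "top"; returns a dict with "img" (420x560x3 uint8, red, green, blue), "fx", "fy", "cx", "cy" (pixels), "xyz" and "orientation" of the camera in the world. Camera axes: x right, y up, looking along -z (the intrinsics and any distortion apply to the point x, -y, -z); pixel columns grow to the right and rows downward; lengths in mm; the calibration is good to about 2 mm. A picture is of the moment at which its call begins. There is no depth.
- bot.sign_off(): hands the job in; it is judged then, once.
The state is a dict: "time": time; "joint_pos": joint angles; "qd": joint speeds; "joint_efforts": joint torques, N m; "tcp_pos": TCP position; "orientation": TCP orientation; "wrist_force": force on the tool from outside, world axes, zero at the start; "torque": the same for the moment, N m; "grip_width": opening from 0.0 (shut) to 1.0 (fully open); "gripper_force": force on a finger pad.
Only numpy, scipy, OpenCV 4.12 (cv2) and the standard library are available. Lean on these libraries where they do the work, as an engineer would, in place of code of your own. Each camera call takes 0.05 s, during which the arm holds its last target. There are 200 camera calls.

### The job

Press the knob of the counter bell right down and let it go to call the packer, then point at the one brittle slab that has a corner broken off: hold the fingertips still for two seconds a few centimetres above its middle, without touching it. Then draw the hand back, at least 20 cm away from that slab, so that the packer can take it. Nothing is picked up or moved, no slab is touched, and the hand never comes down low over a whole slab.

Things in the scene. Friction and masses are not known exactly. Their poses are not given: they have to be found in the camera images.
- bell_top (a point): Middle of the top of the bell's round steel knob, 24 mm across, about 64 mm above the table when up. The bell is a silvery dome on a black foot 88 mm across, fixed to the table, at one side of the slabs; its knob stands 18 mm proud of the dome. The point sinks with the knob.
- bell_knob (a joint): How far the bell's knob is pushed down, in m: 0 up, 0.007 right down. It goes straight down against a spring of about 2 N at first and 4 N right down, where it meets a hard stop, and springs back by itself.
- broken: The slab with a corner broken off: same brittle, 18 mm thick, outline 66 x 120 mm (its x, its y), with the corner at its +x, +y missing, a bite of 36 mm (x) by 46 mm (y). Loose, flat on the table. Origin: centre of the full outline, on the underside; z up.
- broken_mid (a point): Middle of the broken slab's remaining top face, 18 mm above the table: the point to point at.
- whole_a: A whole slab of puffed-grain brittle, a loose rectangle 66 x 120 mm (its x, its y), 18 mm thick, lying flat on the table. Origin: centre of its underside. One of the three whole ones; must not be touched or pointed at.
- whole_b: A whole slab of puffed-grain brittle, a loose rectangle 66 x 120 mm (its x, its y), 18 mm thick, lying flat on the table. Origin: centre of its underside. One of the three whole ones; must not be touched or pointed at.
- whole_c: A whole slab of puffed-grain brittle, a loose rectangle 66 x 120 mm (its x, its y), 18 mm thick, lying flat on the table. Origin: centre of its underside. One of the three whole ones; must not be touched or pointed at.
- bowl: A loose white bowl, 104 mm across, 45 mm high, on the other side of the slabs from the bell. Origin: centre of its underside. Leave alone.
- jar: A loose amber glass jar, 64 mm across, 85 mm high, beyond the slabs. Origin: centre of its underside. Leave alone.
- spatula: A loose spatula lying flat beyond the slabs, roughly across (its x, the long way, along the table's y). Leave alone.
Not all that is in view belongs to the job. Leave any yellow look-alike of the part that bears bell_top alone. Leave any purple look-alike of the whole_a alone.

How it is judged:
By the outcome, as a careful person would: the job done as asked, in the order asked, and still so for the second after the job is handed in, with the robot touching nothing.
It also fails if it takes over 43 s, if anything falls off the work surface, if the arm or the gripper's body presses on something with over 40 N, if the wrist force passes 120 N, or if a joint passes its speed limit or range.

## Working session

There is one attempt and no reset: what is moved stays moved. The work goes in short steps, Python scripts to look and compute and a tool call to move; the robot and the scene stay as the last step left them, time stands still between calls to the robot, and variables do not carry over. Pictures are saved under pics/ and viewed, at most 10 in all, crops included, and the job is handed in when it is done.

Besides the shell and the picture viewer there is one more tool, called after "Emit:" as name(argument=value, ...), one argument or row to a line, values as JSON. apply_moves: Moves the arm, as the interface text tells. Its arguments: {"type":"object","properties":{"targets":{"type":"array"},"newtons":{"type":"number"}},"required":["targets"]}

```bash
mkdir -p pics
python3 - <<'E'
from station import bot
import cv2,numpy as np
for n in("top","side"):
    c=bot.read_camera(n); cv2.imwrite(f"pics/{n}1.png",c["img"][:,:,::-1])
    print(n,{k:v for k,v in c.items() if k!="img"})
s=bot.sense();print(s["time"],s["tcp_pos"],s["orientation"],s["wrist_force"],s["grip_width"])
E
```

```text
top {'fx': 477.5215890321916, 'fy': 477.5215890321916, 'cx': 278.28566355228077, 'cy': 216.39737598513224, 'xyz': array([ 408.44957386,   -4.62328136, 1282.35768776]), 'orientation': array([[ 0.0125211 ,  0.98993166, -0.14099124],
       [-0.99988813,  0.01124173, -0.009867  ],
       [-0.00818267,  0.14109901,  0.98996167]])}
side {'fx': 399.316761819087, 'fy': 399.316761819087, 'cx': 278.447582537546, 'cy': 214.3585838969929, 'xyz': array([ 328.48836167, -645.09244675,  662.30993214]), 'orientation': array([[ 0.92462128,  0.2511933 , -0.28631699],
       [-0.380821  ,  0.59560117, -0.70727266],
       [-0.00713142,  0.76299488,  0.64636519]])}
0.1 [252.60695736 570.95357037 221.68555187] [[-9.14397217e-01  4.04816646e-01 -1.10129128e-03]
 [ 4.04817988e-01  9.14395870e-01 -1.60907374e-03]
 [ 3.55636367e-04 -1.91715507e-03 -9.99998099e-01]] [ 0.16532223 -0.18595023 -0.3230745 ] 0.9954051689663482
```

View pics/top1.png

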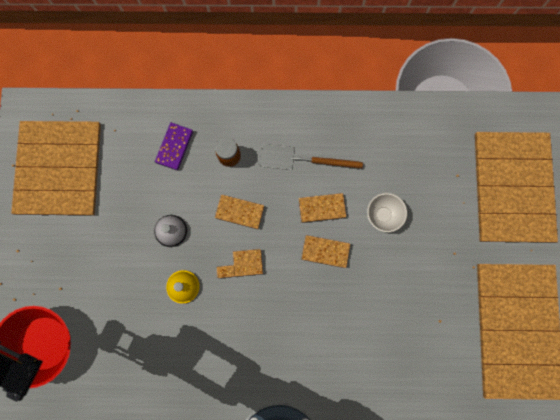

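View pics/side1.png

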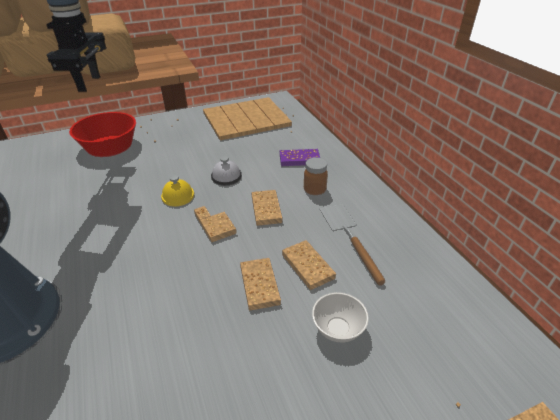

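The top view shows the silver bell near (171,231), the yellow decoy at (182,287) and the broken slab at about (240,264). Three whole slabs lie at (240,211), (322,208) and (326,252). The side view has the bell knob at about (225,160). I'll measure these more finely.

```bash
cat > h.py <<'E'
import numpy as np,cv2
def ray(c,u,v):
    d=np.array([(u-c["cx"])/c["fx"],-(v-c["cy"])/c["fy"],-1.]); return c["orientation"]@d
def at(c,u,v,z):
    d=ray(c,u,v); return c["xyz"]+d*(z-c["xyz"][2])/d[2]
E
python3 - <<'E'
from station import bot
from h import *
t=bot.read_camera("top"); s=bot.read_camera("side")
hsv=cv2.cvtColor(t["img"],cv2.COLOR_RGB2HSV)
m=cv2.inRange(hsv,(8,90,70),(24,255,255)); m[:190]=0;m[280:]=0;m[:,:210]=0;m[:,355:]=0
m=cv2.morphologyEx(m,cv2.MORPH_CLOSE,np.ones((3,3)))
n,l,st,ce=cv2.connectedComponentsWithStats(m)
for i in range(1,n):
    if st[i,4]>100:
        p=cv2.findNonZero((l==i).astype(np.uint8)); r=cv2.minAreaRect(p)
        print(st[i],ce[i],at(t,*ce[i],18).round(),[at(t,*q,18)[:2].round() for q in cv2.boxPoints(r)])
a=cv2.resize(t["img"][190:310,140:280],None,fx=4,fy=4,interpolation=cv2.INTER_CUBIC)
b=cv2.resize(s["img"][145:215,155:255],None,fx=5.6,fy=5.6,interpolation=cv2.INTER_CUBIC)[:392]
cv2.imwrite("pics/a.png",a[:,:,::-1]);cv2.imwrite("pics/b.png",b[:,:,::-1])
E
```

```text
[ 299  193   48   29 1127] [322.09937888 207.36202307] [ 614. -109.   18.] [array([640., -45.]), array([ 655., -167.]), array([ 588., -174.]), array([573., -52.])]
[ 215  195   49   34 1110] [239.27567568 211.37297297] [601. 113.  18.] [array([583., 179.]), array([648., 165.]), array([619.,  46.]), array([554.,  61.])]
[ 302  235   48   33 1148] [325.60278746 251.13675958] [ 497. -118.   18.] [array([475., -52.]), array([541., -64.]), array([ 519., -185.]), array([ 454., -172.])]
[217 249  46  29 924] [242.58441558 264.20995671] [460. 101.  18.] [array([490., 175.]), array([502.,  54.]), array([436.,  47.]), array([424., 167.])]
```

View pics/a.png

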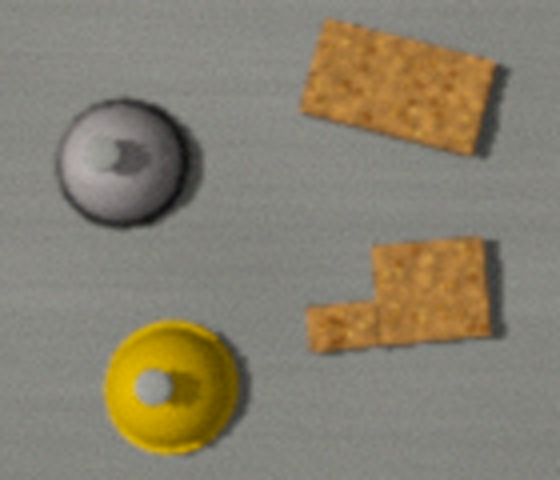

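View pics/b.png

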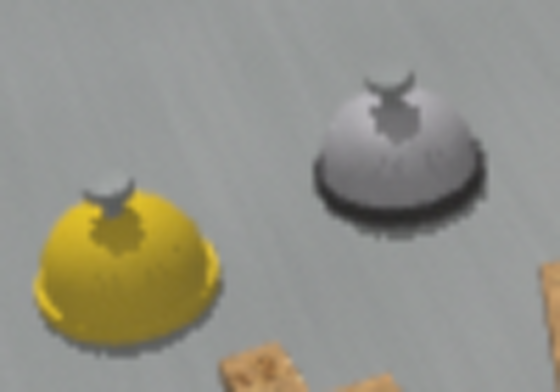

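Run:
```python
from station import bot
from h import *
t=bot.read_camera("top"); s=bot.read_camera("side")
print(at(t,165.9,227.9,64),at(s,224.3,158.3,64), "foot",at(t,170.4,230.4,4),"yellow",at(t,178,286,64))
print("jar",at(t,228,148,85))
q=bot.sense();R=q["orientation"];print(q["time"],q["tcp_pos"])
for p in([546,267,120],[460,101,200]): print(R.T@(np.array(p)-q["tcp_pos"]))
```

```text
[548.78649772 296.35716828  64.        ] [546.56935095 291.38673696  64.        ] foot [549.05153986 298.704432     4.        ] yellow [401.28915808 258.92230134  64.        ]
jar [756.28467946 139.68269503  85.        ]
0.3 [252.84892215 571.32376437 222.2072835 ]
[-391.27240345 -159.52155654  102.2527071 ]
[-379.82339634 -346.18235586   22.38615445]
```

Emit:
apply_moves(
  targets=[
    {"gripper":0,"linear":[-40,-14,0],"turn":0},
    {"gripper":0,"linear":[-90,-31,10],"turn":0},
    {"gripper":0,"linear":[-140,-49,20],"turn":0},
    {"gripper":0,"linear":[-190,-66,30],"turn":0},
    {"gripper":0,"linear":[-240,-84,40],"turn":0},
    {"gripper":0,"linear":[-290,-101,50],"turn":0},
    {"gripper":0,"linear":[-335,-117,60],"turn":0},
    {"gripper":0,"linear":[-365,-127,70],"turn":0},
    {"gripper":0,"linear":[-382,-133,85],"turn":0},
    {"gripper":0,"linear":[-382,-133,100],"turn":0},
    {"gripper":0,"linear":[-382,-133,110],"turn":0},
    {"gripper":0,"linear":[-382,-133,110],"turn":0},
  ],
)

```text
time: 1.8
tcp_pos: [546.5, 296.0, 111.3]
orientation: [[-0.915, 0.403, -0.003], [0.403, 0.915, -0.001], [0.002, -0.002, -1.0]]
wrist_force: [-0.3, 0.6, -0.2]
grip_width: 0.005
gripper_force: 0.0
```

Run:
```python
from station import bot
from h import *
q=bot.sense();print(q["time"],q["tcp_pos"],q["orientation"],q["wrist_force"],q["grip_width"])
t=bot.read_camera("top"); s=bot.read_camera("side")
a=cv2.resize(t["img"][170:270,120:220],None,fx=4,fy=4,interpolation=cv2.INTER_CUBIC)
b=cv2.resize(s["img"][100:200,175:275],None,fx=4,fy=4,interpolation=cv2.INTER_CUBIC)
cv2.imwrite("pics/c.png",np.hstack([a,b])[:,:,::-1])
for n,c in(("t",t),("s",s)):
    p=c["orientation"].T@(q["tcp_pos"]-c["xyz"]); print(n,c["cx"]+c["fx"]*p[0]/-p[2],c["cy"]+c["fy"]*p[1]/p[2])
```

```text
1.8 [546.50636981 296.01367517 111.33323498] [[-9.15069749e-01  4.03284499e-01 -2.99466213e-03]
 [ 4.03288196e-01  9.15072730e-01 -7.28190499e-04]
 [ 2.44666571e-03 -1.87405699e-03 -9.99995251e-01]] [-0.27951913  0.59777885 -0.17798312] 0.005463600550310695
t 161.38340399428466 226.57412186165195
s 222.13977863697374 142.57547979302706
```

View pics/c.png

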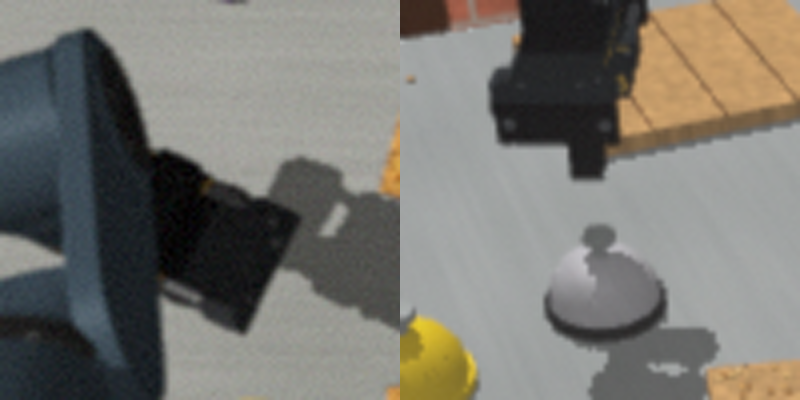

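The side view shows the shut fingertips just above the silver knob, slightly to its left in the image at (221,144), with the knob at (224.5,158.5). I'll correct by about 2 mm and descend.

Emit:
apply_moves(
  targets=[
    {"gripper":0,"linear":[-1.5,-1.5,15],"turn":0},
    {"gripper":0,"linear":[-1.5,-1.5,30],"turn":0},
    {"gripper":0,"linear":[-1.5,-1.5,40],"turn":0},
    {"gripper":0,"linear":[-1.5,-1.5,45],"turn":0},
    {"gripper":0,"linear":[-1.5,-1.5,49],"turn":0},
    {"gripper":0,"linear":[-1.5,-1.5,52],"turn":0},
    {"gripper":0,"linear":[-1.5,-1.5,52],"turn":0},
  ],
)

```text
time: 2.78
tcp_pos: [549.1, 293.1, 60.8]
orientation: [[-0.914, 0.405, -0.0], [0.405, 0.914, -0.0], [0.0, -0.0, -1.0]]
wrist_force: [-1.5, -0.6, 2.8]
grip_width: 0.003
gripper_force: 1.4
```

Emit:
apply_moves(
  targets=[
    {"gripper":0,"linear":[0,0,2],"turn":0},
    {"gripper":0,"linear":[0,0,4],"turn":0},
    {"gripper":0,"linear":[0,0,5],"turn":0},
    {"gripper":0,"linear":[0,0,5],"turn":0},
  ],
)

```text
time: 3.28
tcp_pos: [549.2, 293.1, 57.3]
orientation: [[-0.914, 0.405, 0.0], [0.405, 0.914, -0.0], [-0.0, -0.0, -1.0]]
wrist_force: [-4.6, -1.4, 11.7]
grip_width: 0.002
gripper_force: 6.2
```

Emit:
apply_moves(
  targets=[
    {"gripper":0,"linear":[0,0,-10],"turn":0},
    {"gripper":0,"linear":[0,0,-40],"turn":0},
    {"gripper":0,"linear":[0,0,-85],"turn":0},
    {"gripper":0,"linear":[0,0,-120],"turn":0},
    {"gripper":0,"linear":[0,-20,-125],"turn":0},
    {"gripper":0,"linear":[1,-60,-125],"turn":0},
    {"gripper":0,"linear":[2,-110,-125],"turn":0},
    {"gripper":0,"linear":[3,-160,-125],"turn":0},
    {"gripper":0,"linear":[4,-195,-120],"turn":0},
    {"gripper":0,"linear":[4,-212,-110],"turn":0},
    {"gripper":0,"linear":[4,-212,-95],"turn":0},
    {"gripper":0,"linear":[4,-212,-95],"turn":0},
  ],
)

```text
time: 4.78
tcp_pos: [457.5, 100.2, 148.9]
orientation: [[-0.914, 0.406, -0.005], [0.406, 0.914, 0.0], [0.005, -0.002, -1.0]]
wrist_force: [0.0, 0.5, -0.2]
grip_width: 0.005
gripper_force: 0.0
```

Run:
```python
from station import bot
from h import *
q=bot.sense();print(q["time"],q["tcp_pos"],q["wrist_force"]); R=q["orientation"]
print(R.T@(np.array([460,101,52])-q["tcp_pos"]))
s=bot.read_camera("side")
b=cv2.resize(s["img"][90:270,130:310],None,fx=3,fy=3,interpolation=cv2.INTER_CUBIC)
for p in([460,101,18],):
    p=s["orientation"].T@(np.array(p)-s["xyz"]); u,v=s["cx"]+s["fx"]*p[0]/-p[2],s["cy"]+s["fy"]*p[1]/p[2];print(u,v)
    cv2.circle(b,(int(3*(u-130)),int(3*(v-90))),4,(0,0,255),-1)
cv2.imwrite("pics/d.png",b[:,:,::-1])
```

```text
4.775 [457.453706   100.24101959 148.85863804] [ 0.03519883  0.50620178 -0.166982  ]
[-2.45784763  1.92070917 96.84485164]
214.21294817366794 220.13266896743315
```

View pics/d.png

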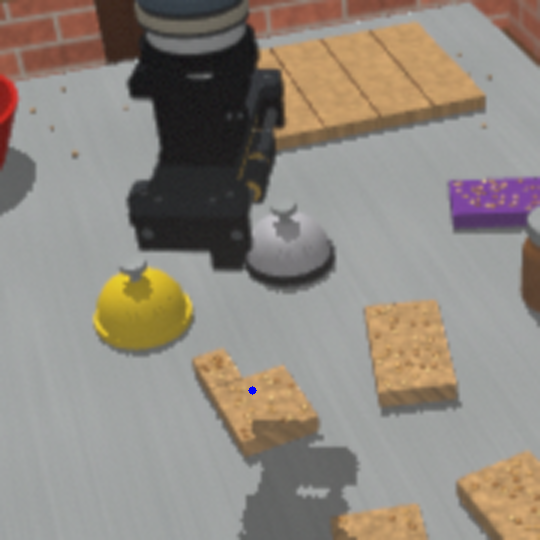

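The side view shows the bell knob back up. The slab's computed middle (blue dot at (252,390) in the crop) lies on the broken slab, with the fingertips above it. I'll go down and hold.

Emit:
apply_moves(
  targets=[
    {"gripper":0,"linear":[-1,1,25],"turn":0},
    {"gripper":0,"linear":[-1,1,50],"turn":0},
    {"gripper":0,"linear":[-1,1,72],"turn":0},
    {"gripper":0,"linear":[-1,1,86],"turn":0},
    {"gripper":0,"linear":[-1,1,94],"turn":0},
    {"gripper":0,"linear":[-1,1,97],"turn":0},
    {"gripper":0,"linear":[-1,1,97],"turn":0},
    {"gripper":0,"linear":[-1,1,97],"turn":0},
  ],
)

```text
time: 5.82
tcp_pos: [461.5, 101.5, 54.1]
orientation: [[-0.914, 0.405, 0.001], [0.405, 0.914, -0.0], [-0.001, 0.0, -1.0]]
wrist_force: [-1.4, 0.5, 0.4]
grip_width: 0.006
gripper_force: 0.0
```

Emit:
apply_moves(
  targets=[
    {"gripper":0,"linear":[0,0,0],"turn":0},
    {"gripper":0,"linear":[0,0,0],"turn":0},
    {"gripper":0,"linear":[0,0,0],"turn":0},
    {"gripper":0,"linear":[0,0,0],"turn":0},
    {"gripper":0,"linear":[0,0,0],"turn":0},
    {"gripper":0,"linear":[0,0,0],"turn":0},
    {"gripper":0,"linear":[0,0,0],"turn":0},
    {"gripper":0,"linear":[0,0,0],"turn":0},
    {"gripper":0,"linear":[0,0,0],"turn":0},
    {"gripper":0,"linear":[0,0,0],"turn":0},
    {"gripper":0,"linear":[0,0,0],"turn":0},
    {"gripper":0,"linear":[0,0,0],"turn":0},
  ],
)

```text
time: 7.32
tcp_pos: [461.0, 101.5, 53.5]
orientation: [[-0.914, 0.405, -0.0], [0.405, 0.914, -0.0], [0.0, -0.0, -1.0]]
wrist_force: [-0.5, 0.8, -0.5]
grip_width: 0.006
gripper_force: 0.0
```

Emit:
apply_moves(
  targets=[
    {"gripper":0,"linear":[0,0,0],"turn":0},
    {"gripper":0,"linear":[0,0,0],"turn":0},
    {"gripper":0,"linear":[0,0,0],"turn":0},
    {"gripper":0,"linear":[0,0,0],"turn":0},
    {"gripper":0,"linear":[0,0,0],"turn":0},
    {"gripper":0,"linear":[0,0,0],"turn":0},
    {"gripper":0,"linear":[0,0,0],"turn":0},
    {"gripper":0,"linear":[0,0,0],"turn":0},
    {"gripper":0,"linear":[0,0,0],"turn":0},
    {"gripper":0,"linear":[0,0,0],"turn":0},
  ],
)

```text
time: 8.57
tcp_pos: [461.0, 101.5, 53.6]
orientation: [[-0.914, 0.405, -0.0], [0.405, 0.914, -0.0], [0.0, -0.0, -1.0]]
wrist_force: [0.5, 0.4, 1.0]
grip_width: 0.001
gripper_force: 0.0
```

Emit:
apply_moves(
  targets=[
    {"gripper":0,"linear":[0,0,-30],"turn":0},
    {"gripper":0,"linear":[0,0,-80],"turn":0},
    {"gripper":0,"linear":[0,0,-130],"turn":0},
    {"gripper":0,"linear":[0,0,-170],"turn":0},
    {"gripper":0,"linear":[30,33,-180],"turn":0},
    {"gripper":0,"linear":[65,71,-180],"turn":0},
    {"gripper":0,"linear":[100,109,-180],"turn":0},
    {"gripper":0,"linear":[135,147,-180],"turn":0},
    {"gripper":0,"linear":[170,185,-180],"turn":0},
    {"gripper":0,"linear":[200,218,-180],"turn":0},
    {"gripper":0,"linear":[225,245,-180],"turn":0},
    {"gripper":0,"linear":[234,255,-180],"turn":0},
  ],
)

```text
time: 10.07
tcp_pos: [349.2, 430.9, 233.3]
orientation: [[-0.915, 0.402, -0.0], [0.402, 0.915, -0.0], [0.0, -0.0, -1.0]]
wrist_force: [-0.1, 0.2, -0.3]
grip_width: 0.01
gripper_force: 0.0
```

Emit:
apply_moves(
  targets=[
    {"gripper":0,"linear":[0,0,0],"turn":0},
    {"gripper":0,"linear":[0,0,0],"turn":0},
    {"gripper":0,"linear":[0,0,0],"turn":0},
    {"gripper":0,"linear":[0,0,0],"turn":0},
  ],
)

```text
time: 10.58
tcp_pos: [350.7, 428.7, 233.6]
orientation: [[-0.914, 0.406, -0.0], [0.406, 0.914, -0.0], [-0.0, -0.0, -1.0]]
wrist_force: [-0.0, -0.3, -0.2]
grip_width: 0.005
gripper_force: 0.0
```

Run:
```python
from station import bot
q=bot.sense();print(q["time"],q["tcp_pos"],q["wrist_force"])
if q["tcp_pos"][1]>380 and q["tcp_pos"][2]>150: print(bot.sign_off())
```

```text
10.575 [350.74674161 428.68497966 233.6268155 ] [-0.01476293 -0.31368533 -0.21981386]
the job is handed in; nothing more can be done
None
```

Job handed in at 10.6 s: I pressed the bell to its stop and let it spring back, held the fingertips about 35 mm above the broken slab's middle for about 2.75 s, then drew the hand back more than 30 cm from it.

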